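Draw the charged battery pack from its charger and hold it out level

ROBOT

A 6-joint arm with a two-finger parallel gripper is mounted at the origin on the work surface. World frame = base frame: x ahead of the robot, y to its left, z up, the work surface at z = 0. Lengths are in mm, angles in rad, forces in N, time in s.
With the tool pointing down it reaches from about 400 to 825 mm from the base axis. Payload 7 kg.
Tool frame: the origin (TCP) lies midway between the tips of the shut fingers; the grasp point (between the pads) lies 19 mm behind it; y points along the fingers, x is the direction in which the jaws open and shut, and the axes are right-handed (so a half turn about y gives the same grasp; the last joint's range is limited). The gripper opens to 88 mm and grips with 3 to 60 N. Pads are 19 mm wide; open, the fingers measure 130 mm over their backs; the gripper's body (78 mm by 193 mm) begins 47 mm behind the grasp point.
Start: joints at [-1.06, 0.359, 0.012, 0, -1.224, -0.288], TCP at [149.123, -658.299, 226.561] pointing down, gripper open.
Joint ranges: [-3.07, 3.07], [-1.43, 2.12], [-1.02, 1.25], [-3.03, 1.67], [-3.05, -0], [-3.03, 3.03]. Speed limits (rad/s): [2.39, 2.39, 3.01, 3.14, 3.14, 3.14].

INTERFACE

Orientations are given as a unit quaternion [x, y, z, w].
In Python, from bench import ctrl, imaging, ticket gives the robot as it stands. The module is installed in compiled form; this text tells all that it offers.
- The arm moves only by the tool servo_tool, never from a script. Its argument "motion" is a list that holds one entry, the list of rows, each a list of 4 numbers: the shift along the world's x, y, z in m, then the turn about the world's z in rad. In form: [[[dx, dy, dz, turn], ...]]. A call has 1 to 12 rows; each row is the pose to reach, as a shift and turn from the pose commanded when the call began; what a row does not reach only later rows make up. A row lasts 1/8 s, in which the tool goes at most 62.5 mm and 10.7 degrees, less where a joint would pass 70% of its speed; a pose out of reach is approached as far as the arm can. A call with a gripper value outside its range is refused whole. "grip" is the closure, from 0 (fully open) to 1 (shut), set as the call begins (left out, the last holds). The fingers move at their own pace and stop on an object; "squeeze" is the grip in N (left out, the last holds). Time passes only in rows, so rows that repeat a pose let the fingers close. It gives the time, the measured TCP pose, the force and the opening at its end, in the units of the state.
- ctrl.get_state(): the state, without advancing time (a new reading comes with each control period).
- imaging.get_image(name): name is "scene" or "top"; returns a dict with "image" (400x640x3 uint8, red, green, blue), "z_map" (400x640 float32, mm along the optical axis (not along the pixel's ray), 0 where there is no reading), "mtx" (3x3 intrinsics, pixels), "origin" and "orientation" of the camera in the world. Camera axes: x right, y down, z forward; pixel columns grow to the right and rows downward; lengths in mm; the calibration is good to about 2 mm. A picture is of the moment at which its call begins.
- ticket.job_done(): hands the job in, once; it reports no verdict.
The state is a dict: "time": time; "q": joint angles; "joint_velocities": joint speeds; "joint_torque": joint torques, N m; "eef_pos": TCP position; "tool_rot": TCP orientation; "force": force on the tool from outside, world axes, zero at the start; "wrist_torque": the same for the moment, N m; "grip_width": finger opening in mm.
Only numpy, scipy, OpenCV 4.12 (cv2) and the standard library are available. Lean on these libraries where they do the work, as an engineer would, in place of code of your own. Each camera call takes 0.05 s, during which the arm holds its last target.

TASK

Two cordless-drill battery packs stand stem-down in two chargers on the bench; take the full one, the one whose charger shows a green lamp. Grip it across its foot, pull it straight up out of the charger against the spring clips, and hold it level and still in the air above its own charger, the stem's tip about 10 cm clear of the charger, so that I can take it from you. Leave the other pack (red lamp) seated and everything else on the bench where it is; do not put the pack down: finish while still holding it.

Things in the scene. Friction and masses are not known exactly. Their poses are not given: they have to be found in the camera images.
- full_pack_foot (a point): Full pack, in the charger with the GREEN lamp. Light-grey foot 72 (its x) x 50 (y) x 42 mm tall on a dark stem 34 x 26 mm, 48 mm long, straight down. This point: centre of the foot, 21 mm under its flat top, 69 mm above the stem's tip; z up. Seated it is 91 mm above the bench. Grip it here across the 50 mm; the foot's sides are free, the charger's deck 8 mm under them. 0.17 to 0.34 kg, balanced on its centre line.
- green_charger_well (a point): Centre of the well's mouth of the green-lamp charger, at the top of its collar, 70 mm above the bench, where the foot's underside rests; z up. The stem stands 48 mm deep in the 37 x 29 mm well. Two sprung clips catch ridges on the stem: in the first 10 mm of the pull they resist with about 6 to 10 N over its weight, then the pack comes free; the stem is right out after 48 mm of rise.
- green_charger: Charger with the GREEN lamp, a dark box screwed fast to the bench. Origin on the bench under the well; z up. Deck 80 (x) x 90 mm (y), 62 mm high; collar 52 x 44 mm round the well, 8 mm higher; on its +x side a console 38 mm deep, 44 mm high, with a light-grey panel and a 20 x 34 mm lit lamp. Its x and y are parallel to the seated pack's.
- low_pack_foot (a point): Centre of the foot of the other pack, alike in every way, still charging in the charger with the RED lamp: to be left seated.
- red_charger_well (a point): Centre of the well's mouth of the red-lamp charger, 70 mm above the bench; that charger is alike but for the lamp's colour, and also screwed fast.
- drill: A green and dark-grey cordless drill without its battery, lying on its side: barrel and chuck 165 mm along its x with a 55 mm steel bit beyond, grip and foot reaching 145 mm along its y, 56 mm high. Origin under the barrel, on the bench. Bystander.
- goblet: A mint-green stemmed cup, 74 mm across, 144 mm tall, standing; origin under its foot. Bystander.
- glue_jar: A pale jar with a white lid, 68 mm across, 78 mm tall; origin under its centre. Bystander.
- driftwood: A piece of brown driftwood with two side twigs, 240 mm long along its x, up to 26 mm thick, lying on the bench; origin under its middle, on the bench. Bystander.
- screwdriver: A yellow-handled screwdriver, 200 mm long along its x, 26 mm thick, lying on the bench; origin under its middle. Bystander.
- wire_reel: A dark-green wire reel, 60 mm across, 40 mm tall, standing on its flange; origin under its centre. Bystander.
Things that resemble listed ones, but are neither listed nor needed, are in the scene too. What is shaped like the part that bears full_pack_foot but pink is not meant. Leave any blue look-alike of the green_charger alone.

How it is judged:
By the outcome, as a careful person would: the job done as asked, in the order asked, and still so for the second after the job is handed in, while the arm keeps its last pose, push and grip.
It also fails if it takes over 32 s, if anything falls off the work surface, if the arm or the gripper's body presses on something with over 40 N, if the wrist force passes 120 N, or if a joint passes its speed limit or range.

## Working session

There is one attempt and no reset: what is moved stays moved. The work goes in short steps, Python scripts to look and compute and a tool call to move; the robot and the scene stay as the last step left them, time stands still between calls to the robot, and variables do not carry over. Pictures are saved under pics/ and viewed, and the job is handed in when it is done.

Besides the shell and the picture viewer there is one more tool, called after "Emit:" by a JSON object that holds its "op" and its "data". servo_tool: Moves the arm, as the interface text tells. Its arguments: {"type":"object","properties":{"motion":{"type":"array"},"grip":{"type":"number"},"squeeze":{"type":"number"}},"required":["motion"]}

```bash
mkdir -p pics; python3 - <<'E'
from bench import ctrl, imaging
import cv2, numpy as np
for n in ["scene","top"]:
    d=imaging.get_image(n); cv2.imwrite(f"pics/{n}1.png",d["image"][:,:,::-1]); np.savez(f"{n}1.npz",**d)
    print(n,d["mtx"],d["origin"],d["orientation"])
print(ctrl.get_state())
E
```

```text
scene [[378.10775784   0.         318.34153542]
 [  0.         378.10775784 198.1552549 ]
 [  0.           0.           1.        ]] [1306.5667086   395.10837296  640.98628115] [ 0.48765415  0.73452313 -0.39174253 -0.26307223]
top [[441.9910797    0.         318.1848156 ]
 [  0.         441.9910797  199.37555139]
 [  0.           0.           1.        ]] [ 427.41881134   73.14654394 1458.32953285] [ 0.71570423 -0.69769427  0.02580151 -0.01801235]
{'time': 0.1, 'q': array([-1.05993772e+00,  3.59323754e-01,  1.11681958e-02, -3.13997156e-04,
       -1.22408310e+00, -2.88059143e-01]), 'joint_velocities': array([ 0.00016479, -0.00092729,  0.0010916 , -0.00037052, -0.00051765,
       -0.00109003]), 'joint_torque': array([-2.06312514e-03, -5.84161663e+01,  2.93751776e+01,  7.01551393e+00,
        1.01268434e-02, -6.25587109e-05]), 'eef_pos': array([ 149.00703266, -657.9127461 ,  225.71760251]), 'tool_rot': array([ 0.44091227,  0.55275038, -0.55217306, -0.44177856]), 'force': array([ 0.56581689, -0.08453459,  0.48736467]), 'wrist_torque': array([ 0.00555001,  0.01081202, -0.01229558]), 'grip_width': 87.67873528325325}
```

View pics/scene1.png

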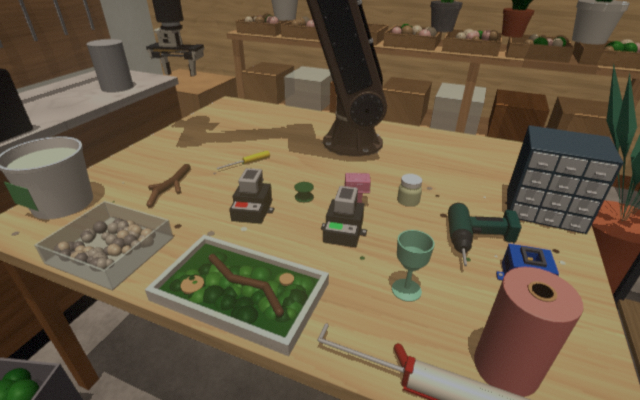

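View pics/top1.png

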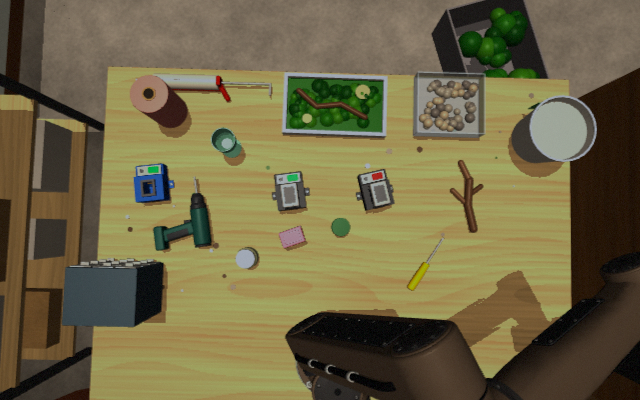

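The scene view shows the green-lamp charger with its grey pack at about (344,218), the red-lamp one at (252,195), a blue empty charger at (530,260) and a pink pack at (357,184). The top view shows the same four at (289,190), (375,190), (152,183) and (292,237). By the description I choose the dark charger with the green lamp, top (289,190).

```bash
python3 - <<'E'
import cv2, numpy as np
a=cv2.imread("pics/top1.png")[150:260,250:410]; b=cv2.imread("pics/scene1.png")[160:250,220:380]
a=cv2.resize(a,None,fx=5,fy=5,interpolation=cv2.INTER_CUBIC)
b=cv2.resize(b,None,fx=5,fy=5,interpolation=cv2.INTER_CUBIC)
cv2.imwrite("pics/ca.png",a);cv2.imwrite("pics/cb.png",b)
d=np.load("top1.npz"); z=d["z_map"]; print(z[160:216:3,270:312:3].round().astype(int))
E
```

```text
[[1466 1470 1467 1473 1465 1474 1474 1472 1470 1468 1466 1470 1471 1478]
 [1473 1467 1469 1469 1473 1469 1469 1471 1473 1468 1466 1467 1469 1464]
 [1472 1466 1464 1472 1463 1466 1467 1468 1468 1469 1472 1464 1473 1468]
 [1470 1465 1468 1461 1465 1470 1468 1466 1468 1473 1473 1469 1467 1465]
 [1471 1470 1471 1465 1467 1468 1471 1420 1427 1425 1418 1470 1465 1471]
 [1465 1462 1419 1418 1424 1421 1420 1417 1414 1421 1426 1468 1470 1468]
 [1471 1470 1426 1413 1420 1418 1417 1414 1415 1415 1422 1468 1475 1464]
 [1466 1466 1426 1420 1424 1423 1416 1417 1422 1417 1424 1473 1465 1467]
 [1463 1467 1420 1421 1419 1352 1355 1353 1352 1407 1404 1404 1468 1470]
 [1462 1462 1395 1401 1352 1354 1351 1352 1349 1388 1405 1404 1461 1463]
 [1463 1466 1400 1401 1347 1350 1353 1349 1348 1356 1408 1400 1457 1462]
 [1460 1459 1405 1397 1349 1351 1355 1355 1355 1353 1407 1400 1458 1456]
 [1461 1457 1399 1404 1349 1352 1348 1354 1350 1354 1403 1399 1464 1464]
 [1458 1456 1457 1401 1349 1344 1352 1350 1352 1352 1402 1402 1465 1467]
 [1461 1464 1457 1394 1395 1348 1349 1349 1350 1344 1403 1396 1463 1465]
 [1460 1459 1462 1395 1398 1346 1348 1351 1352 1345 1396 1397 1453 1461]
 [1458 1461 1459 1399 1396 1388 1398 1395 1396 1422 1454 1457 1466 1457]
 [1457 1453 1461 1464 1459 1461 1458 1452 1462 1458 1462 1457 1460 1464]
 [1454 1461 1460 1458 1460 1457 1460 1462 1456 1459 1458 1456 1461 1463]]
```

View pics/ca.png

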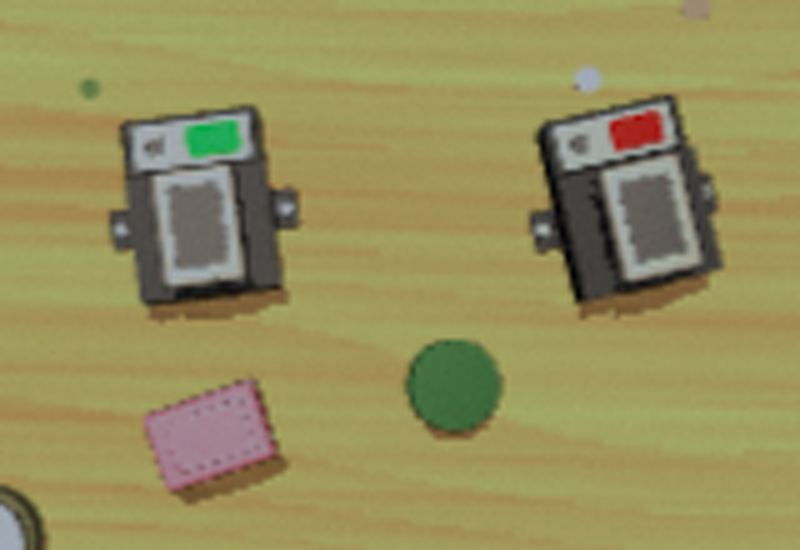

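View pics/cb.png

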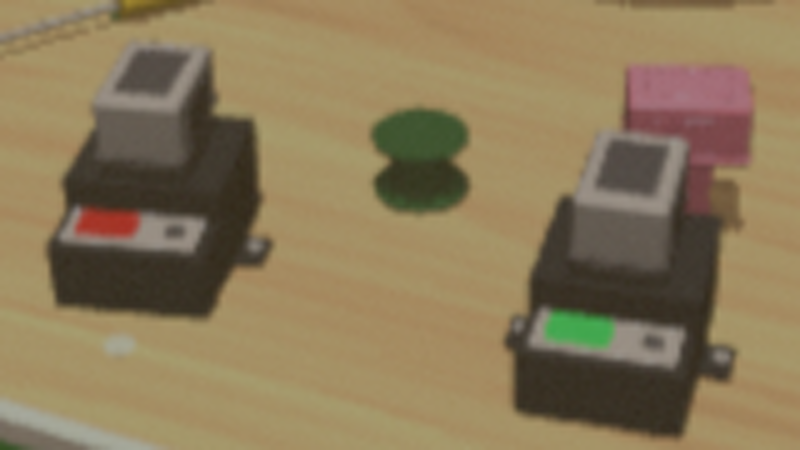

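The crops confirm it: the dark charger with the green lamp (top view about (293,178)) holds a light-grey foot at about (289,194). Next I measure the foot.

```bash
cat > h.py <<'E'
import cv2, numpy as np
from scipy.spatial.transform import Rotation as R
def ray(d,uv,z):
    M=R.from_quat(d["orientation"]).as_matrix(); uv=np.atleast_2d(uv).astype(float)
    r=np.c_[uv,np.ones(len(uv))]@np.linalg.inv(d["mtx"]).T@M.T
    o=d["origin"]; return o+r*((z-o[2])/r[:,2])[:,None]
def pts(d):
    v,u=np.mgrid[:400,:640]; z=d["z_map"].ravel().astype(float)
    c=np.c_[u.ravel(),v.ravel(),np.ones(z.size)]@np.linalg.inv(d["mtx"]).T*z[:,None]
    return (c@R.from_quat(d["orientation"]).as_matrix().T+d["origin"]).reshape(400,640,3)
def rect(p):
    (c,s,a)=cv2.minAreaRect(p[:,:2].astype(np.float32)); 
    if s[0]<s[1]: s=s[::-1]; a+=90
    a=(a+90)%180-90
    return np.round(c,1),np.round(s,1),round(a,2)
E
python3 - <<'E'
from h import *
for n,rois in [("top",[(265,315,160,225),(350,400,160,225)]),("scene",[(325,368,180,220),(230,275,160,200)])]:
    d=np.load(n+"1.npz"); P=pts(d); im=d["image"].astype(int)
    hs=cv2.cvtColor(d["image"],cv2.COLOR_RGB2HSV)
    for r in rois:
        m=np.zeros((400,640),bool); m[r[2]:r[3],r[0]:r[1]]=True
        mt=m&(np.abs(P[...,2]-110)<(14 if n=="top" else 8))&((hs[...,1]<90))
        k,l,st,_=cv2.connectedComponentsWithStats(mt.astype(np.uint8))
        i=1+st[1:,4].argmax(); mm=(l==i).astype(np.uint8)
        c=cv2.findContours(mm,0,cv2.CHAIN_APPROX_NONE)[0][0][:,0]
        W=ray(d,c,112); ys,xs=np.nonzero(mm)
        print(n,st[i],"rect",rect(W),"mean",ray(d,np.c_[xs,ys],112).mean(0).round(1),"z",np.median(P[mm>0][:,2]).round(1))
    # lamps
    s=hs; 
    for nm,lo,hi,z in [("green",(50,150,100),(75,255,255),44)]:
        g=cv2.inRange(hs,lo,hi); k,l,st,ce=cv2.connectedComponentsWithStats(g)
        for i in range(1,k):
            if st[i,4]>25 : print(nm,ce[i].round(1),st[i,4],ray(d,ce[i],z).round(1))
d=np.load("top1.npz")
# charger body: dark deck outline corners by ray
E
```

```text
top [281 183  18  25 385] rect (array([522.7, 146.9]), array([72. , 51.5]), 7.82) mean [522.6 147.1 112. ] z 110.0
top [370 181  21  26 391] rect (array([ 534.7, -128.3]), array([71.5, 51.4]), 14.94) mean [ 534.4 -128.6  112. ] z 110.1
green [333.7 126.1] 176 [[754.5  14.2  44. ]]
green [152.6 169.3] 59 [[598.4 591.8  44. ]]
green [292.  177.3] 58 [[584.4 144.6  44. ]]
scene [335 186  23  20 350] rect (array([534. , 151.1]), array([84.3, 50.6]), 9.61) mean [534.6 151.3 112. ] z 112.0
scene [239 169  23  17 287] rect (array([ 547.3, -123.7]), array([87. , 52.6]), 15.62) mean [ 547.5 -123.7  112. ] z 111.9
green [335.6 225.3] 32 [[578.  141.2  44. ]]
```

```bash
python3 - <<'E'
from h import *
d=np.load("scene1.npz"); g=cv2.cvtColor(d["image"],cv2.COLOR_RGB2GRAY)
print(g[182:216,332:362:1])
P=pts(d)
hs=cv2.cvtColor(d["image"],cv2.COLOR_RGB2HSV)
for t in (120,130,140):
    m=np.zeros((400,640),np.uint8); m[183:216,333:362]=((g>t)&(hs[...,1]<90))[183:216,333:362]
    c=max(cv2.findContours(m,0,1)[0],key=cv2.contourArea)[:,0]
    print(t,rect(ray(d,c,112)))
E
```

```text
[[147 147 147 ... 102 106 107]
 [146 146 145 ...  99 100  99]
 [147 145 145 ... 101 103 101]
 ...
 [ 58  53  49 ...  56  57  55]
 [ 56  55  50 ...  57  59  55]
 [ 55  52  53 ...  56  57  53]]
120 (array([525., 147.]), array([75.9, 49. ]), 8.35)
130 (array([524.2, 146.4]), array([74.1, 48. ]), 8.35)
140 (array([525.7, 148.3]), array([64.1, 41.6]), 8.53)
```

```bash
python3 - <<'E'
from h import *
from bench import ctrl
s=ctrl.get_state(); M=R.from_quat(s["tool_rot"]).as_matrix(); print(M.round(3))
a=np.degrees(np.arctan2(M[1,0],M[0,0])); print(a)
t=98.1
for k in(-180,0,180,360): 
    dt=t+k-a; 
    print(dt,np.radians(dt))
print(s["q"])
E
```

```text
[[-0.221 -0.    -0.975]
 [ 0.975  0.001 -0.221]
 [ 0.001 -1.     0.   ]]
102.75933778996257
-184.6593377899626 -3.2229134389872365
-4.659337789962578 -0.08132078539744299
175.34066221003746 3.060271868192351
355.34066221003746 6.201864521782144
[-1.05993772e+00  3.59323754e-01  1.11681958e-02 -3.13997156e-04
 -1.22408310e+00 -2.88059143e-01]
```

Emit:
{"op": "servo_tool", "data": {"motion": [[[0.02,0.023,0.005,0],[0.045,0.053,0.01,0],[0.073,0.085,0.015,0],[0.1,0.117,0.02,-0.01],[0.128,0.149,0.02,-0.02],[0.156,0.182,0.02,-0.03],[0.183,0.214,0.02,-0.04],[0.211,0.246,0.02,-0.05],[0.238,0.278,0.02,-0.06],[0.26,0.303,0.02,-0.07],[0.275,0.32,0.02,-0.081],[0.281,0.328,0.02,-0.081]]], "grip": 0, "squeeze": 35}}

```text
time: 1.6
eef_pos: [430.6, -329.3, 246.3]
tool_rot: [-0.463, -0.534, 0.534, 0.463]
force: [-0.5, 0.1, -0.9]
grip_width: 87.5
```

Remaining: dx 0.0934, dy 0.477, staying at about z 0.246.

Emit:
{"op": "servo_tool", "data": {"motion": [[[0.006,0.03,0,0],[0.015,0.075,0,0],[0.024,0.122,0,0],[0.033,0.169,0,0],[0.042,0.216,0,0],[0.052,0.263,0,0],[0.061,0.31,0,0],[0.07,0.357,0,0],[0.079,0.404,0,0],[0.088,0.446,0,0],[0.0934,0.47,0,0],[0.0934,0.477,0,0]]]}}

```text
time: 3.1
eef_pos: [523.6, 147.4, 246.1]
tool_rot: [-0.463, -0.534, 0.535, 0.463]
force: [-0.5, -0.1, 0.1]
grip_width: 87.8
```

Emit:
{"op": "servo_tool", "data": {"motion": [[[0,0,-0.01,0],[0,0,-0.03,0],[0,0,-0.05,0],[0,0,-0.07,0],[0,0,-0.085,0],[0,0,-0.09,0],[0,0,-0.09,0]]]}}

```text
time: 3.98
eef_pos: [523.5, 146.4, 156.5]
tool_rot: [-0.463, -0.534, 0.534, 0.463]
force: [0.2, -0.7, 0.0]
grip_width: 87.8
```

```bash
python3 - <<'E'
from bench import ctrl, imaging
import cv2, numpy as np
for n in ["scene","top"]:
    d=imaging.get_image(n); cv2.imwrite(f"pics/{n}2.png",d["image"][:,:,::-1]); np.savez(f"{n}2.npz",**d)
a=cv2.imread("pics/scene2.png")[120:260,250:430]
cv2.imwrite("pics/c2.png",cv2.resize(a,None,fx=4,fy=4,interpolation=cv2.INTER_CUBIC))
s=ctrl.get_state(); print(s["q"].round(2),s["eef_pos"],s["force"])
E
```

```text
[ 0.63  0.2  -0.38  0.   -0.99 -2.06] [523.91833801 146.76894043 157.20935372] [0.43902778 0.44397323 0.12281898]
```

View pics/c2.png

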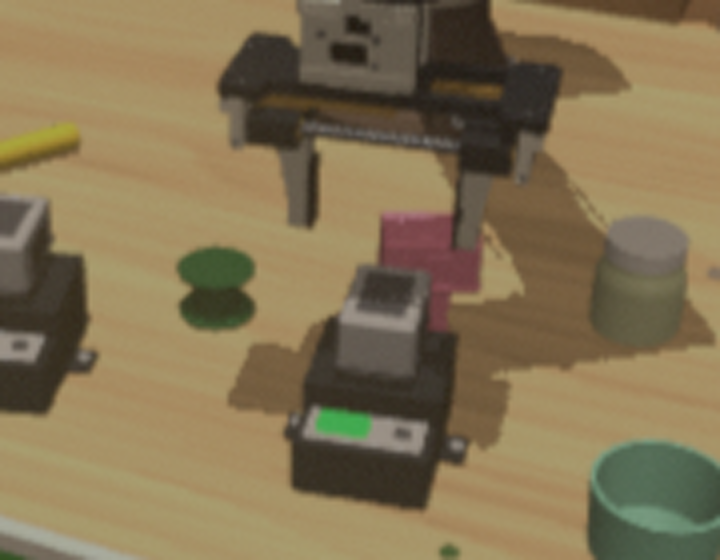

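The fingers straddle the green-lamp pack. The tips are at crop (300,226) and (465,248), and the foot top is at (388,290) below them. A quick ray check of the tips comes next.

```bash
python3 - <<'E'
from h import *
d=np.load("scene2.npz")
print(ray(d,[[250+301/4,120+226/4],[250+465/4,120+248/4]],157))
E
```

```text
[[538.17568442  94.83032761 157.        ]
 [523.2688605  197.87818781 157.        ]]
```

Emit:
{"op": "servo_tool", "data": {"motion": [[[0,0,-0.01,0],[0,0,-0.025,0],[0,0,-0.04,0],[0,0,-0.055,0],[0,0,-0.068,0],[0,0,-0.077,0],[0,0,-0.082,0],[0,0,-0.083,0],[0,0,-0.083,0]]]}}

```text
time: 5.2
eef_pos: [523.8, 146.8, 73.9]
tool_rot: [0.463, 0.534, -0.534, -0.463]
force: [-0.1, -0.1, 0.5]
grip_width: 87.8
```

Emit:
{"op": "servo_tool", "data": {"motion": [[[0,0,0,0],[0,0,0,0],[0,0,0,0],[0,0,0,0],[0,0,0,0],[0,0,0,0],[0,0,0,0],[0,0,0,0]]], "grip": 1, "squeeze": 40}}

```text
time: 6.2
eef_pos: [523.8, 148.7, 74.0]
tool_rot: [0.463, 0.535, -0.533, -0.464]
force: [-3.9, 8.2, 2.5]
grip_width: 50.0
```

Gripped at 50.0 mm. The arm is being pushed about 2 mm in +y (8 N), so I re-centre to relieve it before pulling.

Emit:
{"op": "servo_tool", "data": {"motion": [[[0,0.001,0,0],[-0.0005,0.002,0,0],[-0.001,0.002,0,0],[-0.001,0.002,0,0]]]}}

```text
time: 6.7
eef_pos: [523.1, 148.9, 73.9]
tool_rot: [0.464, 0.535, -0.534, -0.463]
force: [2.4, 1.3, 2.0]
grip_width: 49.7
```

Emit:
{"op": "servo_tool", "data": {"motion": [[[0.0003,0,0.001,0],[0.0003,0,0.003,0],[0.0003,0,0.005,0],[0.0003,0,0.007,0],[0.0003,0,0.009,0],[0.0003,0,0.011,0],[0.0003,0,0.013,0],[0.0003,0,0.015,0],[0.0003,0,0.015,0]]], "squeeze": 45}}

```text
time: 7.82
eef_pos: [523.5, 148.8, 89.6]
tool_rot: [0.464, 0.535, -0.534, -0.463]
force: [1.2, 1.4, 1.8]
grip_width: 49.6
```

```bash
python3 - <<'E'
from bench import ctrl, imaging
import cv2, numpy as np
d=imaging.get_image("scene"); cv2.imwrite(f"pics/scene3.png",d["image"][:,:,::-1]); np.savez("scene3.npz",**d)
a=cv2.imread("pics/scene3.png")[120:260,250:430]
cv2.imwrite("pics/c3.png",cv2.resize(a,None,fx=4,fy=4,interpolation=cv2.INTER_CUBIC))
s=ctrl.get_state(); print(s["eef_pos"],s["force"],s["wrist_torque"])
E
```

```text
[523.52826332 148.80026829  89.59302473] [1.60310415 1.32722592 2.58259595] [ 0.45028235 -0.55679967  0.09392042]
```

View pics/c3.png

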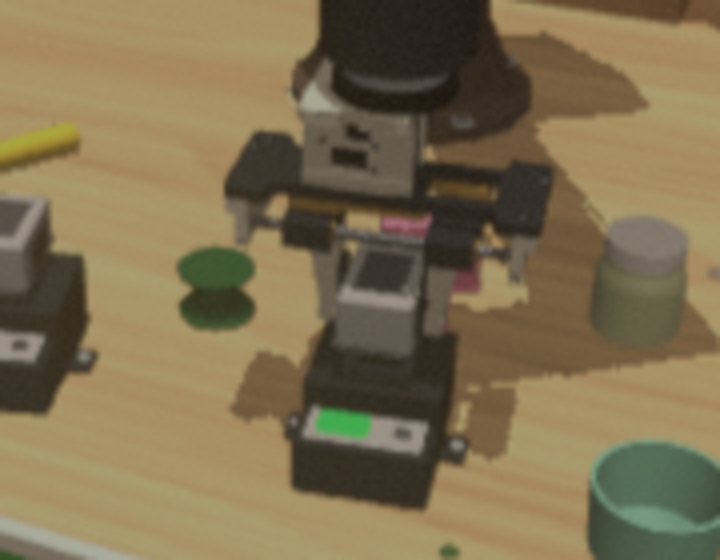

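The foot's front rim rose from crop row 318 to about 295, matching the 15 mm lift, so the pack is coming up with the grip. I continue straight up.

Emit:
{"op": "servo_tool", "data": {"motion": [[[0,0,0.003,0],[0,0,0.008,0],[0,0,0.014,0],[0,0,0.02,0],[0,0,0.026,0],[0,0,0.032,0],[0,0,0.038,0],[0,0,0.042,0],[0,0,0.044,0],[0,0,0.045,0],[0,0,0.045,0]]]}}

```text
time: 9.25
eef_pos: [522.8, 148.7, 133.5]
tool_rot: [-0.463, -0.534, 0.534, 0.463]
force: [-0.2, -0.5, -2.1]
grip_width: 49.7
```

```bash
python3 - <<'E'
from bench import ctrl, imaging
import cv2, numpy as np
d=imaging.get_image("scene"); cv2.imwrite(f"pics/scene4.png",d["image"][:,:,::-1]); np.savez("scene4.npz",**d)
a=cv2.imread("pics/scene4.png")[120:260,250:430]
cv2.imwrite("pics/c4.png",cv2.resize(a,None,fx=4,fy=4,interpolation=cv2.INTER_CUBIC))
s=ctrl.get_state(); print(s["eef_pos"],s["force"],s["wrist_torque"],s["time"])
E
```

```text
[522.72501055 148.64812622 133.40573761] [-0.02752712 -0.11962855 -1.35559702] [-0.02872233 -0.03602181 -0.03383986] 9.3
```

View pics/c4.png

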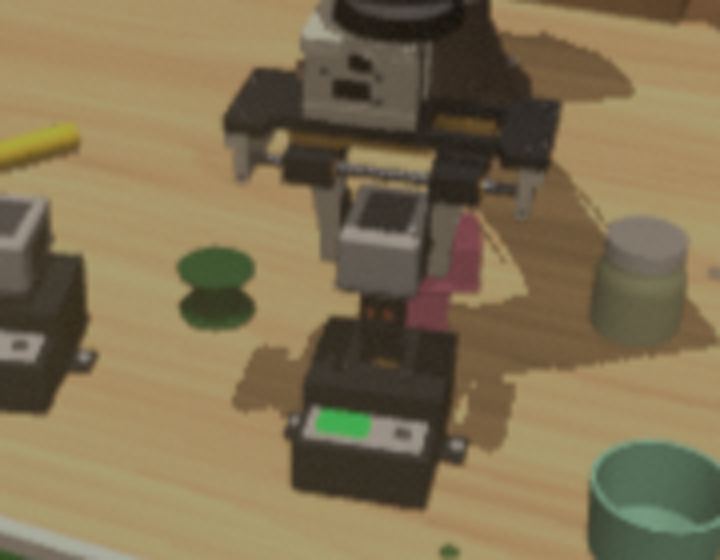

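The stem is out (crop (385,320)) and the weight reads about 2 N. For 100 mm of tip clearance above the collar the total rise is 148 mm, so 88 mm more.

Emit:
{"op": "servo_tool", "data": {"motion": [[[0,0,0.004,0],[0,0,0.012,0],[0,0,0.022,0],[0,0,0.033,0],[0,0,0.044,0],[0,0,0.055,0],[0,0,0.066,0],[0,0,0.076,0],[0,0,0.083,0],[0,0,0.087,0],[0,0,0.088,0],[0,0,0.088,0]]]}}

```text
time: 10.8
eef_pos: [522.7, 148.6, 221.3]
tool_rot: [-0.463, -0.534, 0.534, 0.463]
force: [0.3, -0.1, -2.2]
grip_width: 49.9
```

Emit:
{"op": "servo_tool", "data": {"motion": [[[0,0,0,0],[0,0,0,0],[0,0,0,0],[0,0,0,0],[0,0,0,0],[0,0,0,0]]]}}

```text
time: 11.55
eef_pos: [522.8, 148.7, 221.6]
tool_rot: [-0.463, -0.534, 0.534, 0.463]
force: [0.0, -0.5, -1.9]
grip_width: 50.2
```

```bash
python3 - <<'E'
from h import *
from bench import ctrl, imaging
d=imaging.get_image("scene"); cv2.imwrite(f"pics/scene5.png",d["image"][:,:,::-1]); np.savez("scene5.npz",**d)
a=d["image"][90:250,220:420,::-1]
cv2.imwrite("pics/c5.png",cv2.resize(a,None,fx=4,fy=3.7,interpolation=cv2.INTER_CUBIC))
g=cv2.cvtColor(d["image"],cv2.COLOR_RGB2GRAY); P=pts(d)
s=ctrl.get_state(); print(s["eef_pos"],s["force"],s["wrist_torque"],s["time"],s["grip_width"],s["joint_velocities"].round(3))
o=np.load("scene1.npz")["image"].astype(int); df=np.abs(o-d["image"]).max(2)>50
print("red pack region diff",df[165:222,228:275].sum())
E
```

```text
[522.82211235 148.71247505 221.57678269] [-0.2477244  -1.15564834 -0.9326601 ] [-0.00298198  0.02172244 -0.00344202] 11.6 49.726242145708504 [ 0.001 -0.    -0.001  0.001 -0.001 -0.   ]
red pack region diff 0
```

View pics/c5.png

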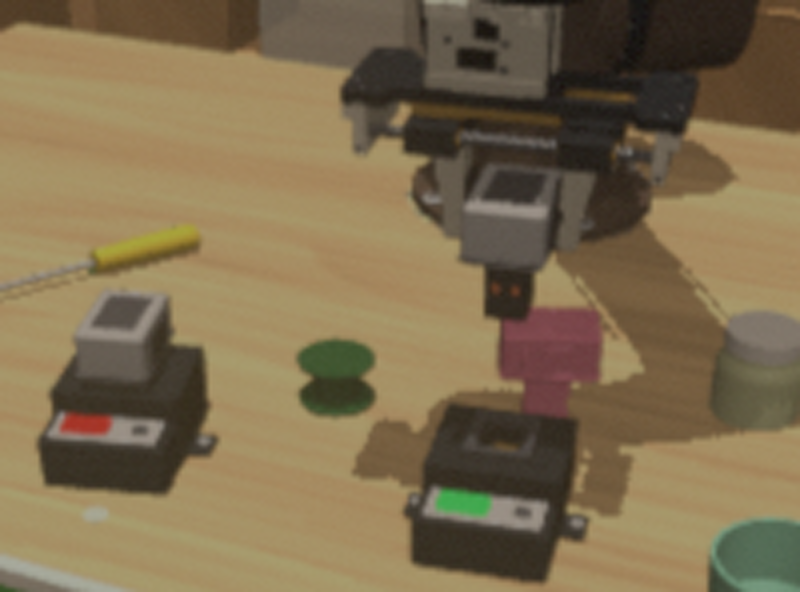

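```bash
python3 - <<'E'
from h import *
d=np.load("scene5.npz"); P=pts(d); M=R.from_quat(d["orientation"]).as_matrix(); Mi=M.T
def proj(X):
    c=(np.asarray(X,float)-d["origin"])@M; p=c@d["mtx"].T; return p[:,:2]/p[:,2:]
a=np.radians(8.1); ex=np.array([np.cos(a),np.sin(a),0]); ey=np.array([-np.sin(a),np.cos(a),0]); ez=np.array([0,0,1.])
C=np.array([522.8,148.7,239])
names=[];X=[]
for sx in(-1,1):
  for sy in(-1,1):
    X.append(C+36*sx*ex+25*sy*ey+21*ez);names.append(f"top{sx}{sy}")
for sy in(-1,1):
    X.append(C+36*ex+25*sy*ey-21*ez);names.append(f"footbot+{sy}")
    X.append(C+17*ex+13*sy*ey-69*ez);names.append(f"tip+{sy}")
for n,p in zip(names,proj(X)): print(n,p.round(1),"crop",((p-[220,90])*[4,3.7]).round())
# front face plane fit: pitch
v,u=np.mgrid[:400,:640]
m=(u>=338)&(u<=355)&(v>=149)&(v<=158); Q=P[m]; Q=Q[np.abs(Q[:,0]-557)<25]
print(len(Q)); A=np.c_[Q[:,1:],np.ones(len(Q))]; print(np.linalg.lstsq(A,Q[:,0],rcond=None)[0])
m=(u>=341)&(u<=354)&(v>=137)&(v<=144); Q=P[m]; Q=Q[np.abs(Q[:,2]-260)<15]
print(len(Q),np.median(Q[:,2])); A=np.c_[Q[:,:2],np.ones(len(Q))]; print(np.linalg.lstsq(A,Q[:,2],rcond=None)[0])
E
```

```text
top-1-1 [342.2 133.1] crop [489. 159.]
top-11 [362.4 135.3] crop [570. 168.]
top1-1 [335.9 145.6] crop [463. 206.]
top11 [357.4 148.1] crop [550. 215.]
footbot+-1 [335.3 161.7] crop [461. 265.]
tip+-1 [341.2 176.1] crop [485. 318.]
footbot+1 [356.3 164.4] crop [545. 275.]
tip+1 [351.6 177.5] crop [526. 324.]
179
[-1.41406081e-01 -2.93835885e-03  5.81995909e+02]
112 260.41756708277603
[9.69040552e-04 1.49303297e-02 2.57805449e+02]
```

The predicted outline of a level pack at this height matches the picture within about 1.5 px. The plane fits give a tilt of 0.015 rad or less and a foot top at z about 260 mm, so the tip is about 100 mm above the collar.

```bash
python3 - <<'E'
from bench import ticket
ticket.job_done()
E
```

```text
the job is handed in; nothing more can be done
```

The full pack (green lamp) is out of its charger and held in the gripper over its own well. I handed the job in at about 11.6 s of the 32 s.

- **Grip:** I gripped the pack across the 50 mm of its foot. My measured position was about 2 mm off in y, and the arm read about 8 N of side load on closing. I re-centred before pulling, which brought that down to about 2–3 N.
- **Pull:** I pulled it straight up 148 mm. The wrist force still read about +2 N at 15 mm of rise, probably side contact in the well. Once the stem was out, the readings fell to about −1 to −2 N.
- **Last checks:**
  - Opening 49.7 mm and joints at rest.
  - Foot top at z about 260 mm, so the tip is about 100 mm above the collar.
  - Tilt 0.015 rad or less by plane fits.
  - The pack's outline matches a level pack within about 1.5 px (about 3 mm).
- **The rest of the bench:** The red-lamp pack's area in the scene view is unchanged from the start. I saw nothing else moved in that last crop, but I did not check the other items by measurement.
- **Disagreement:** The held weight read only 1–2 N, at or below the low end of the stated 0.17–0.34 kg (1.7–3.3 N). The sensor is noisy at that level.

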